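# Slide a module home between the dock's rails

## Task

Push the grey module along the bench with your fingertips: square it up with the dock's lane and slide it down between the two guide rails until it rests against the dock head. Neither the module nor the robot may touch the rails; do not lift or tip the module, and leave the other things on the bench where they are. Finish with the hand clear of everything.

Things in the scene. Friction and masses are not known exactly. Their poses are not given: they have to be found in the camera images.
- module: Grey metal box with flat sides, loose on the bench askew before the lane's mouth: 90 mm wide (its x), 120 mm long (its y), 60 mm high; 0.4 to 0.85 kg, slides under about 2 to 10 N. Origin: centre of its underside. The +y end (dark connector patch) goes first; the -y end (dark panel, small display) is pushed. Vent slots on top. Too wide to grasp.
- dock: Fixed dock: a lane on the bench top between two rails, 106 mm wide (x = -53 to 53 mm) and 180 mm long, closed by a grey block, the dock head (160 mm wide, 70 mm high). Origin: middle of the lane's open mouth, at bench height; y points down the lane, x across it away from the robot. The head's flat face is at y = 180 mm: the module is home with its origin at x = 0, y = 120 mm, axes parallel.
- lane_end (a point): Middle of the dock head's flat face, at bench height: the far end of the lane, 180 mm from the mouth. The lane runs roughly from the robot's right to its left.
- rail_near: The guide rail nearer the robot: an aluminium bar 12 mm wide, 22 mm high, 180 mm long, fixed. Same origin and axes as the dock; the bar occupies x = -65 to -53 mm, y = 0 to 180 mm.
- rail_far: The guide rail farther from the robot: same bar; same origin and axes as the dock; it occupies x = +53 to +65 mm, y = 0 to 180 mm.
- spool_a: Bystander: a wire spool standing on end, 60 mm diameter, 50 mm high, beside the near rail; loose; origin at its underside centre.
- spool_b: Bystander: a wire spool standing on end, 60 mm diameter, 50 mm high, beside the far rail; loose; origin at its underside centre.
- screwdriver: Bystander: a screwdriver lying on the bench, right of the work; loose; origin at its underside, handle to its -x; about 0.2 m long.
- breadboard: Bystander: a flat white breadboard, 55 x 165 x 9 mm, behind the dock head; loose; origin at its underside centre.
- jar: Bystander: a small clear parts jar, 52 mm diameter, 70 mm high, beside the dock head; loose; origin at its underside centre.
- meter: Bystander: a hand multimeter lying on its back, 95 x 190 x 36 mm, right of the work; loose; origin at its underside centre.
- parts_tray: Bystander: a grey divided tray, 100 x 140 x 30 mm, left of the work; loose; origin at its underside centre.
There are look-alikes about, which are no part of the job. What is shaped like the module but pink, red or turquoise is not meant.

How it is judged:
By the outcome, as a careful person would: the job done as asked, in the order asked, and still so for the second after the job is handed in, with the robot touching nothing.
It also fails if it takes over 72 s, if anything falls off the work surface, if the arm or the gripper's body presses on something with over 40 N, if the wrist force passes 120 N, or if a joint passes its speed limit or range.

## Robot

A 6-joint arm with a two-finger parallel gripper is mounted at the origin on the work surface. World frame = base frame: x ahead of the robot, y to its left, z up, the work surface at z = 0. Lengths are in mm, angles in rad, forces in N, time in s.
With the tool pointing down it reaches from about 275 to 750 mm from the base axis. Payload 10.2 kg.
Tool frame: the origin (TCP) lies between the finger pads; the fingertips stand 17 mm ahead of it and the grasp point (between the pads) lies 2 mm behind it (tips_ahead is the distance from the TCP to the fingertips, in mm); z points along the fingers, y is the line along which they close (so a half turn about z gives the same grasp; the last joint's range is limited). The gripper opens to 85 mm and grips with 20 to 120 N. Pads are 22 mm wide; open, the fingers measure 114 mm over their backs; the gripper's body (76 mm by 85 mm) begins 54 mm behind the grasp point. The pads swing forward as they close: fully open they stand 13 mm farther back than shut.
Start: joints at [1.105, 0.313, 1.498, -0, 1.331, -0.223], TCP at [126.234, 509.604, 248.294] pointing down, gripper open.
Joint ranges: [-2.94, 2.94], [-0.97, 2.17], [0.19, 2.56], [-1.23, 4.37], [0.02, 3.11], [-2.88, 2.88]. Speed limits (rad/s): [2.39, 2.39, 3.01, 3.14, 3.14, 3.14].

## Interface

Orientations are given as a unit quaternion [w, x, y, z].
In Python, from rig import sense, capture, finish_job, boxes_of, tips_ahead gives the robot as it stands.
- The arm moves only by the tool drive_tool, never from a script. Its argument "commands" is text: rows parted by semicolons, each of 7 numbers parted by spaces: the shift along the world's x, y, z in units of 0.1 m (1.0 is 0.1 m), then the turn, a rotation vector about the world's x, y, z in units of pi/4 rad (1.0 is pi/4 rad), then the opening in per cent of the stroke, from 0 (shut) to 100 (fully open). A call has 1 to 20 rows; each row shifts and turns the commanded pose from where the row before left it; what a row does not reach is not made up. A row lasts 1/12 s, in which the tool goes at most 41.7 mm and 7.16 degrees, less where a joint would pass 70% of its speed; a pose out of reach is approached as far as the arm can. A call with a number of a shift or a turn outside -1 to 1 is refused whole. A call with a gripper value outside its range is refused whole. The fingers move at their own pace and stop on an object; "force" is the grip in N (left out, the last holds). Time passes only in rows, so rows that do not move let the fingers close. It gives the time, the measured TCP pose, the force, the opening and the grip force at its end, in the units of the state.
- sense(): the state, without advancing time (a new reading comes with each control period).
- capture(name): name is "scene" or "top" or "wrist"; returns a dict with "pixels" (384x512x3 uint8, blue, green, red), "fov_y" (degrees; the focal length in pixels is half the picture's height over the tangent of half this angle, whatever the lens; pixels are square), "cx", "cy" (the principal point, pixels), "k1" (the pictures are not rectified: a ray, as slopes to the right and down, at radius r is drawn at 1 + k1 r^2 times it, then the intrinsics apply), "position" and "attitude" of the camera in the world; the wrist camera has in their place "tool_from_camera" (4x4, takes a point from camera to tool coordinates, whose origin is the TCP and whose axes are the flange's). Camera axes: x right, y down, z forward; pixel columns grow to the right and rows downward; lengths in mm; the calibration is good to about 2 mm. A picture is of the moment at which its call begins: read the wrist's pose just before it. There is no depth.
- finish_job(): hands the job in; it is judged then, once.
Trained networks look in a picture, given as the dict that the camera call returned (one of the last four; its "shot" number tells which), for a name from the list of things; names that differ only in an ending like _2 or _b are one class to them, and where a whole thing is asked for, a point or a joint stands for the part that bears it (a point fixed in the world has none). Each returns a list of dicts, best first, with "confidence" (0 to 1); they miss things now and then, are a little off and sometimes report something else, mostly with a low value. They report only what shows in the picture. A call takes as long as a camera call. They do not tell look-alikes from the thing itself.
- boxes_of(picture, name): "position" ([column, row] in pixels, amid what is visible of it).
The state is a dict: "time_s": time; "joints": joint angles; "dq": joint speeds; "tau": joint torques, N m; "eef_pos": TCP position; "ee_rot": TCP orientation; "force": force on the tool from outside, world axes, zero at the start; "wrist_torque": the same for the moment, N m; "grip_width": opening from 0.0 (shut) to 1.0 (fully open); "grip_force": force on a finger pad.
Only numpy, scipy, OpenCV 4.12 (cv2) and the standard library are available. Lean on these libraries where they do the work, as an engineer would, in place of code of your own. Each camera call takes 0.05 s, during which the arm holds its last target. There are 200 camera calls.

## Working session

There is one attempt and no reset: what is moved stays moved. The work goes in short steps, Python scripts to look and compute and a tool call to move; the robot and the scene stay as the last step left them, time stands still between calls to the robot, and variables do not carry over. Pictures are saved under pics/ and viewed, at most 10 in all, crops included, and the job is handed in when it is done.

Besides the shell and the picture viewer there is one more tool, called after "Emit:" as name(argument=value, ...) on one line, values as JSON. drive_tool: Moves the arm, as the interface text tells. Shifts and turns lie within -1 to 1; 1 stands for 0.1 m of shift or pi/4 rad of turn. Its arguments: {"type":"object","properties":{"commands":{"type":"string"},"force":{"type":"number"}},"required":["commands"]}

```bash
mkdir -p pics; python3 - <<'E'
from rig import *
import cv2
s=sense();print(s)
for n in("scene","top"):
    p=capture(n);cv2.imwrite(f"pics/{n}0.png",p["pixels"]);print({k:v for k,v in p.items() if k!="pixels"})
    for t in("module","dock","rail_near","spool_a","jar"):print(t,[(d['position'],d['confidence']) for d in boxes_of(p,t)][:3])
E
```

```text
{'time_s': 0.0, 'joints': array([ 1.10463741e+00,  3.13477026e-01,  1.49844971e+00,  5.19961292e-07,
        1.33102177e+00, -2.23384068e-01]), 'dq': array([ 3.23435627e-04,  5.17607400e-04,  1.45327407e-03,  3.55969615e-04,
       -9.62104227e-04, -2.81559446e-05]), 'tau': array([ 9.44975750e-05, -4.12250519e+01, -2.59749484e+01, -1.45067852e-04,
        4.00786987e-03,  4.68007798e-06]), 'eef_pos': array([126.09959417, 509.3798797 , 247.71648593]), 'ee_rot': array([-2.29365810e-04,  1.21089574e-01,  9.92641353e-01, -6.37951104e-04]), 'force': array([0.39756123, 0.38057327, 0.3483393 ]), 'wrist_torque': array([-0.06364736,  0.04339181,  0.00542346]), 'grip_force': 0.0, 'grip_width': 0.9993543663455621}
{'fov_y': 49.31326938711776, 'cx': 253.62164899280677, 'cy': 193.33008409030055, 'k1': -0.136042731515963, 'position': array([1351.30325233,   87.27340478, 1315.03690782]), 'attitude': array([-0.19876814,  0.66195501,  0.6940085 , -0.20164078]), 'shot': 1}
module [([198.9, 160.5], 0.88), ([218.4, 200.7], 0.81), ([218.8, 250.5], 0.78)]
dock [([317.0, 197.5], 0.67)]
rail_near [([283.8, 192.0], 0.65)]
spool_a [([290.6, 234.3], 0.88), ([277.3, 167.3], 0.72)]
jar [([313.2, 167.5], 0.72)]
{'fov_y': 42.43514854262636, 'cx': 261.68370498355984, 'cy': 187.8398771530775, 'k1': -0.13165540584085839, 'position': array([ 461.9211741 ,   81.66701104, 1521.32264251]), 'attitude': array([-0.02085376,  0.71295287, -0.70028205,  0.02946819]), 'shot': 2}
module [([334.6, 253.0], 0.97), ([294.8, 127.3], 0.86), ([362.2, 147.5], 0.71)]
dock [([179.7, 199.6], 0.81)]
rail_near [([226.6, 215.3], 0.48)]
spool_a [([233.8, 241.6], 0.73), ([221.8, 147.8], 0.67), ([432.9, 182.6], 0.31)]
jar [([192.5, 242.8], 0.59)]
```

```bash
python3 - <<'E'
import cv2
p=cv2.imread("pics/top0.png")[90:310,130:430]
cv2.imwrite("pics/top0c.png",cv2.resize(p,(800,587),interpolation=cv2.INTER_CUBIC))
E
```

```text
(no output)
```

View pics/top0c.png

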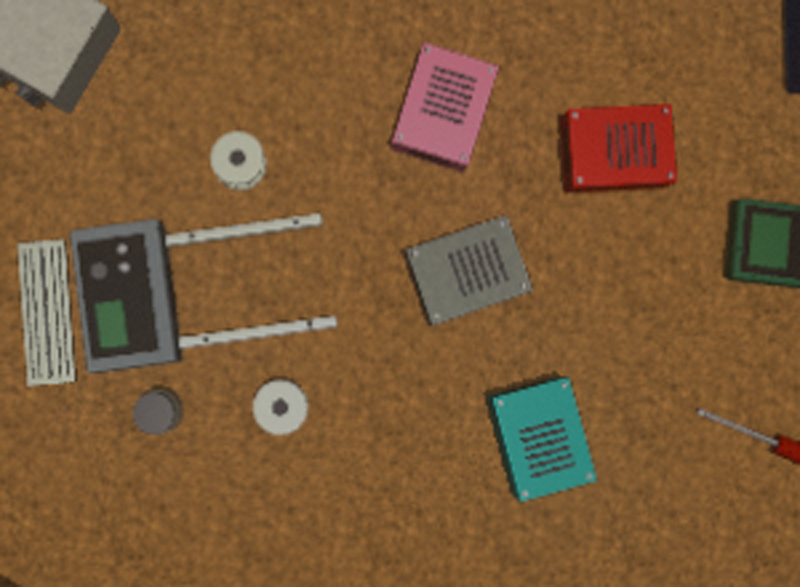

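View pics/scene0.png

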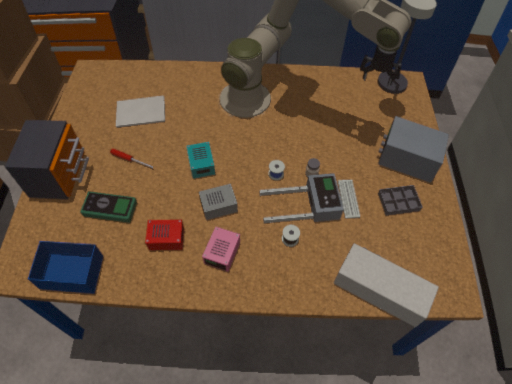

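Top crop: grey module at about (467,270), with its long axis roughly along the lane and turned relative to it. The dock is to its left, with rail ends at (321,219) and (336,322). The look-alikes and spools stand clear of the path. Next I'll turn these into metric poses.

```bash
cat > h.py <<'E'
import numpy as np, cv2
from scipy.spatial.transform import Rotation as R
def quat(q): return R.from_quat([q[1],q[2],q[3],q[0]])
def cam(p,s=None):
    if "position" in p: return np.array(p["position"]),quat(p["attitude"]).as_matrix()
    T=np.array(p["tool_from_camera"]);Q=quat(s["ee_rot"]).as_matrix()
    return Q@T[:3,3]+s["eef_pos"],Q@T[:3,:3]
def ray2plane(p,uv,z,s=None):
    o,A=cam(p,s);f=192/np.tan(np.radians(p["fov_y"]/2))
    d=(np.atleast_2d(uv).astype(float)-[p["cx"],p["cy"]])/f
    u=d.copy()
    for _ in range(20): u=d/(1+p["k1"]*(u**2).sum(1,keepdims=True))
    w=np.c_[u,np.ones(len(u))]@A.T
    return o+w*((z-o[2])/w[:,2])[:,None]
def project(p,X,s=None):
    o,A=cam(p,s);f=192/np.tan(np.radians(p["fov_y"]/2))
    c=(np.atleast_2d(X)-o)@A;u=c[:,:2]/c[:,2:]
    return u*(1+p["k1"]*(u**2).sum(1,keepdims=True))*f+[p["cx"],p["cy"]]
E
python3 - <<'E'
from rig import *; from h import *
p=capture("top")
c=lambda L:(np.array(L)+.5)*.375-.5+[130,90]
M=ray2plane(p,c([(404,249),(505,217),(530,291),(431,323)]),60)
print("module",M.round(),"c",M.mean(0).round(),"edges",[np.linalg.norm(M[i]-M[(i+1)%4]).round() for i in range(4)])
for a,b in((0,1),(3,2)):
    d=M[a]-M[b];print("ang",np.degrees(np.arctan2(d[1],d[0])))
r=ray2plane(p,c([(321,219),(336,322),(168,240),(181,343)]),22);print("rails",r.round())
print("width",np.linalg.norm(r[0]-r[1]));
for a,b in((2,0),(3,1)):
    d=r[a]-r[b];print("ang",np.degrees(np.arctan2(d[1],d[0])),np.linalg.norm(d))
print("obst",ray2plane(p,c([(443,105),(543,438),(237,160),(280,407),(157,411)]),50).round())
E
```

```text
module [[ 582.    7.   60.]
 [ 620. -105.   60.]
 [ 537. -134.   60.]
 [ 500.  -24.   60.]] c [560. -64.  60.] edges [np.float64(119.0), np.float64(87.0), np.float64(116.0), np.float64(88.0)]
ang 108.66044604953143
ang 108.80210687290028
rails [[617. 101.  22.]
 [500.  81.  22.]
 [590. 275.  22.]
 [473. 257.  22.]]
width 118.83619925046271
ang 98.89062870941481 176.42043908341935
ang 98.7825069629566 177.73739005438895
obst [[ 747.  -35.   50.]
 [ 374. -152.   50.]
 [ 679.  196.   50.]
 [ 404.  142.   50.]
 [ 397.  279.   50.]]
```

Emit:
drive_tool(commands=".19 -.305 .05 0 0 .028 100;.19 -.305 .05 0 0 .028 100;.19 -.305 .05 0 0 .028 100;.19 -.305 .05 0 0 .028 100;.19 -.305 .05 0 0 .028 100;.19 -.305 .05 0 0 .028 100;.19 -.305 .05 0 0 .028 100;.19 -.305 .05 0 0 .028 100;.19 -.305 .05 0 0 .028 100;.19 -.305 .05 0 0 .028 100;.19 -.305 .05 0 0 .028 100;.19 -.305 .05 0 0 .028 100;.19 -.305 .05 0 0 .028 100;.19 -.305 .05 0 0 .028 100;.19 -.305 .05 0 0 .028 100;.19 -.305 .05 0 0 .028 100;.19 -.305 .05 0 0 .028 100;.19 -.305 .05 0 0 .028 100;0 0 0 0 0 0 100;0 0 0 0 0 0 100")

```text
time_s: 2.32
eef_pos: [468.6, -40.6, 337.9]
ee_rot: [-0.0, -0.075, 0.997, 0.0]
force: [0.0, 0.3, 0.3]
grip_width: 0.998
grip_force: 0.0
```

```bash
python3 - <<'E'
from rig import *; from h import *
import pickle
s=sense();p=capture("wrist");pickle.dump((s,p),open("w1.pkl","wb"))
cv2.imwrite("pics/w1.png",p["pixels"]);print(s["time_s"],s["eef_pos"],s["joints"],quat(s["ee_rot"]).as_matrix().round(3),cam(p,s)[0], p["fov_y"]);print(tips_ahead)
try: print([tips_ahead(x) for x in(0,.5,1)])
except Exception as e: print(e)
E
```

```text
2.3167 [468.64004502 -40.57365541 337.88406473] [-3.36213751e-01  1.39579143e-01  1.48357062e+00  3.99918347e-05
  1.51924047e+00 -2.05767466e+00] [[-0.989 -0.15  -0.001]
 [-0.15   0.989  0.   ]
 [ 0.001  0.    -1.   ]] [388.49369678 -51.79453186 463.87521408] 62.62507277571524
17.0
'float' object is not callable
```

View pics/w1.png

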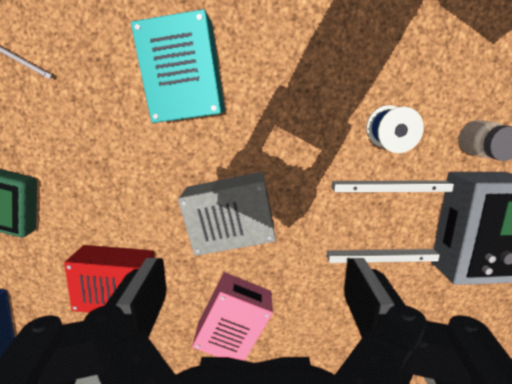

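Wrist view: grey module at about (228,213), with its vents toward the left end, so the connector end faces the dock. The rails run from about (330,187) and (328,256) to the right. I'll zoom in for the corners.

```bash
python3 - <<'E'
import cv2,numpy as np
p=cv2.imread("pics/w1.png")
a=cv2.resize(p[160:270,170:290],None,fx=5,fy=5,interpolation=cv2.INTER_CUBIC)[:550]
b=cv2.resize(p[170:280,320:360],None,fx=5,fy=5,interpolation=cv2.INTER_CUBIC)
cv2.imwrite("pics/w1c.png",np.hstack([a,b]))
E
```

```text
(no output)
```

View pics/w1c.png

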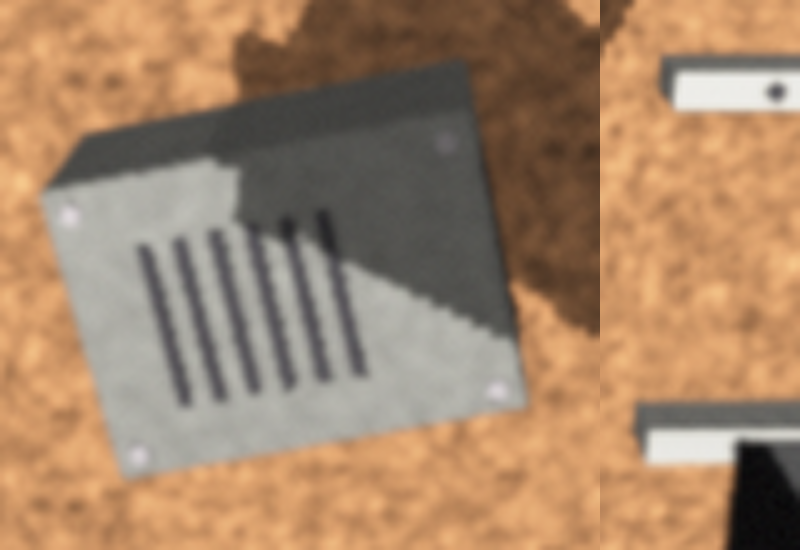

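The crop shows the module's top corners at (43,190), (474,104), (525,407) and (126,479). The rail-top mouth ends are at (673,70-110) near and (645,430-465) far.

```bash
cat >> h.py <<'E'
def rel(dock,P):  # dock=(x,y,yaw of lane y)
    c,s=np.cos(dock[2]),np.sin(dock[2]);d=np.asarray(P)[...,:2]-dock[:2]
    return np.stack([d@[s,-c],d@[c,s]],-1)
E
python3 - <<'E'
from rig import *; from h import *
import pickle
s,p=pickle.load(open("w1.pkl","rb"))
c=lambda L,o:(np.array(L)+.5)/5-.5+o
M=ray2plane(p,c([(43,190),(474,104),(525,407),(126,479)],[170,160]),60,s)
print(M.round(1),M.mean(0).round(1),[np.linalg.norm(M[i]-M[(i+1)%4]).round(1) for i in range(4)])
d=M[1]-M[0]+M[2]-M[3];ym=np.arctan2(d[1],d[0]);print("mod yaw",np.degrees(ym))
r=ray2plane(p,c([(674-600,110),(645-600,430),(674-600,70),(645-600,465)],[320,170]),22,s)
print("rails inner near,far, outer near,far",r.round(1),np.linalg.norm(r[0]-r[1]),np.linalg.norm(r[2]-r[3]))
h=ray2plane(p,[(452,191.5),(438,254.5)],22,s);print("head ends",h.round(1),np.linalg.norm(h[0]-h[1]))
for i in(0,1):
    d=h[i]-r[i];print(np.degrees(np.arctan2(d[1],d[0])),np.linalg.norm(d))
m=r.mean(0);n=(r[1]-r[0]+r[3]-r[2]);print("mouth",m,"perp yaw",np.degrees(np.arctan2(n[1],n[0]))+90)
for y in(98.8,99.2):
    D=(m[0],m[1],np.radians(y));print(rel(D,M.mean(0)),rel(D,M).round(1).tolist())
E
```

```text
[[ 535.4 -134.3   60. ]
 [ 494.2  -22.9   60. ]
 [ 579.5    5.5   60. ]
 [ 619.5 -104.2   60. ]] [557.1 -64.   60. ] [np.float64(118.8), np.float64(89.8), np.float64(116.8), np.float64(89.4)]
mod yaw 110.1740525963816
rails inner near,far, outer near,far [[505.4  84.4  22. ]
 [610.   99.7  22. ]
 [493.5  81.6  22. ]
 [622.3 102.6  22. ]] 105.72266925347212 130.5054955395744
head ends [[477.9 262.4  22. ]
 [583.3 276.7  22. ]] 106.31902190569716
98.77469944531887 180.1085383477746
98.58834878322864 178.98054948174232
mouth [557.77640242  92.07779317  22.        ] perp yaw 98.85891775906836
[ -24.49524577 -154.11575162] [[-56.8, -220.3], [-80.4, -103.9], [8.2, -88.9], [31.0, -203.4]]
[ -25.57057102 -153.94098824] [[-58.3, -219.9], [-81.1, -103.3], [7.6, -88.9], [29.6, -203.6]]
```

Emit:
drive_tool(commands="0 -.03 -.33 0 0 0 70;0 -.03 -.33 0 0 0 70;0 -.03 -.33 0 0 0 70;0 -.03 -.33 0 0 0 70;0 -.03 -.33 0 0 0 70;0 -.03 -.33 0 0 0 70;0 -.03 -.33 0 0 0 70;0 -.03 -.33 0 0 0 70;0 -.035 -.33 0 0 0 70;0 0 -.02 0 0 0 70;0 0 0 0 0 0 70")

```text
time_s: 3.28
eef_pos: [467.5, -65.9, 39.1]
ee_rot: [-0.001, -0.077, 0.997, 0.001]
force: [-0.5, 0.1, -0.3]
grip_width: 0.698
grip_force: 0.0
```

Emit:
drive_tool(commands=".049 .0075 0 0 0 0 70;.049 .0075 0 0 0 0 70;.049 .0075 0 0 0 0 70;.049 .0075 0 0 0 0 70;.049 .0075 0 0 0 0 70;.049 .0075 0 0 0 0 70;.049 .0075 0 0 0 0 70;.049 .0075 0 0 0 0 70;.049 .0075 0 0 0 0 70;.03 .0045 0 0 0 0 70;.01 .002 0 0 0 0 70;0 0 0 0 0 0 70")

```text
time_s: 4.28
eef_pos: [516.8, -59.6, 39.3]
ee_rot: [0.0, -0.076, 0.997, -0.0]
force: [-1.7, 0.6, -0.0]
grip_width: 0.7
grip_force: 0.3
```

```bash
python3 - <<'E'
from rig import *; from h import *
import pickle
s=sense();p=capture("top");pickle.dump((s,p),open("t2.pkl","wb"))
D=(557.8,92,np.radians(98.75));print(s["eef_pos"],rel(D,s["eef_pos"]))
a=cv2.resize(p["pixels"][160:310,200:400],None,fx=4,fy=4,interpolation=cv2.INTER_CUBIC)
cv2.imwrite("pics/t2.png",a)
E
```

```text
[516.83708992 -59.60822316  39.28882098] [ -63.54931996 -143.61231586]
```

View pics/t2.png

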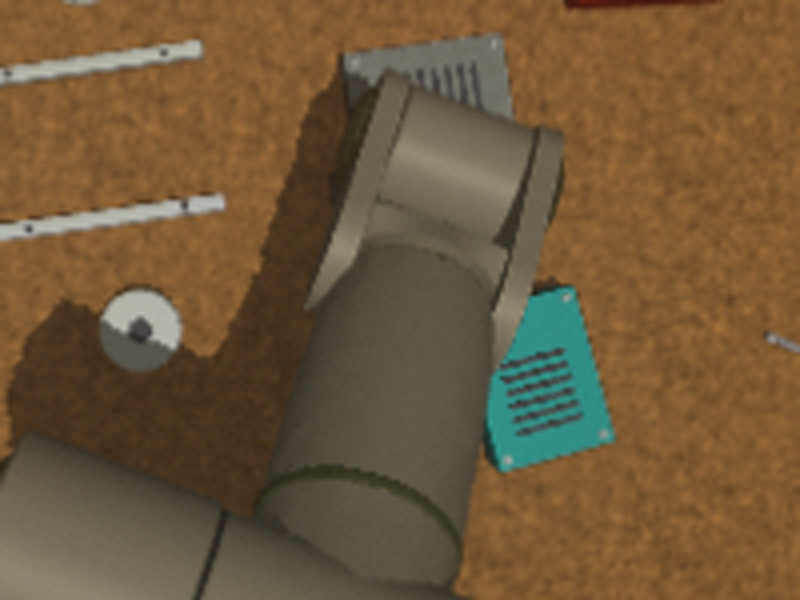

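Top crop: the arm covers the near part of the module. The module's far top edge runs from (345,55) to (501,34) and looks square to the rails.

```bash
python3 - <<'E'
from h import *
import pickle
s,p=pickle.load(open("t2.pkl","rb"))
D=(557.8,92,np.radians(98.75))
c=lambda L:(np.array(L)+.5)/4-.5+[200,160]
print(rel(D,ray2plane(p,c([(345,55),(501,34)]),60)), "rail ends (far,near) ",rel(D,ray2plane(p,c([(203,48),(225,202)]),22)))
E
```

```text
[[  37.30922508 -105.27057546]
 [  37.40811352 -222.97277187]] rail ends (far,near)  [[ 60.53521996  -1.58892217]
 [-57.8745365   -2.48275499]]
```

Emit:
drive_tool(commands=".03 .0045 0 0 0 0 70;.03 .0045 0 0 0 0 70;.017 .003 0 0 0 0 70;.006 .001 0 0 0 0 70;0 0 0 0 0 0 70;-.15 -.023 0 0 0 0 70;-.15 -.023 0 0 0 0 70;-.1 0 .2 0 0 0 60;0 0 .33 0 0 0 50;0 0 .33 0 0 0 50;0 0 .33 0 0 0 50;0 0 .33 0 0 0 50;0 0 .33 0 0 0 50;0 0 .2 0 0 0 50;0 0 0 0 0 0 50")

```text
time_s: 5.58
eef_pos: [486.5, -63.4, 249.0]
ee_rot: [0.005, -0.076, 0.997, -0.002]
force: [0.8, -0.2, 0.2]
grip_width: 0.501
grip_force: 0.0
```

```bash
python3 - <<'E'
from rig import *; from h import *
import pickle
s=sense();p=capture("wrist");pickle.dump((s,p),open("w3.pkl","wb"))
D=(557.8,92,np.radians(98.75));print(s["eef_pos"])
L=lambda x,y,z:[D[0]+x*np.sin(D[2])+y*np.cos(D[2]),D[1]-x*np.cos(D[2])+y*np.sin(D[2]),z]
e=project(p,[L(-45,-222,60),L(-45,-102,60),L(45,-102,60),L(45,-222,60),L(-53,0,22),L(53,0,22)],s);print(e.round(1))
u0,v0=(e.min(0)-15).clip(0).astype(int);u1,v1=(e.max(0)+25).astype(int)
k=min(800/(u1-u0),600/(v1-v0));k=int(k*2)/2;print(u0,v0,k)
cv2.imwrite("pics/w3.png",cv2.resize(p["pixels"][v0:v1,u0:u1],None,fx=k,fy=k,interpolation=cv2.INTER_CUBIC))
E
```

```text
[486.4888633  -63.39039834 248.97291134]
[[181.6 218.9]
 [292.6 219.3]
 [289.4 289.9]
 [187.6 289.4]
 [374.7 200.8]
 [364.3 277.4]]
166 185 3.0
```

View pics/w3.png

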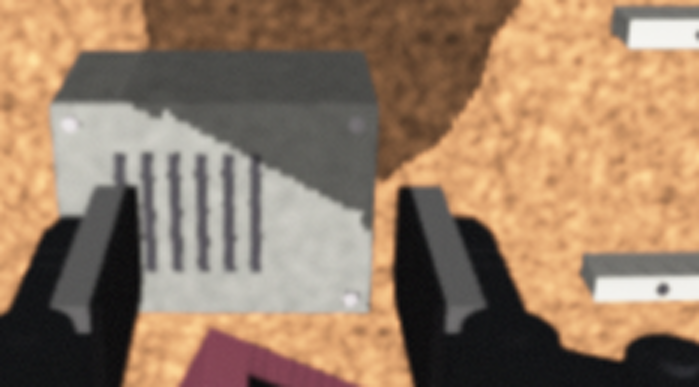

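Wrist crop: module top corners at (51,102), (378,102) and (370,312). The inner rail ends are at (629,48) near and (594,277) far. The module looks square.

```bash
python3 - <<'E'
from h import *
import pickle
s,p=pickle.load(open("w3.pkl","rb"))
D=(557.8,92,np.radians(98.75))
c=lambda L:(np.array(L)+.5)/3-.5+[166,185]
print(rel(D,ray2plane(p,c([(51,102),(378,102),(370,312),(145,312)]),60,s)).round(1))
print(rel(D,ray2plane(p,c([(629,48),(594,277)]),22,s)).round(1))
E
```

```text
[[ -45.3 -220.8]
 [ -45.7 -103.1]
 [  43.2 -102.6]
 [  43.6 -190.7]]
[[-53.1   0.7]
 [ 52.4  -0.9]]
```

Emit:
drive_tool(commands=".0835 -.0706 0 0 0 -.1538 50;.0835 -.0706 0 0 0 -.1538 50;.0835 -.0706 0 0 0 -.1538 50;.0835 -.0706 0 0 0 -.1538 50;.0835 -.0706 0 0 0 -.1538 50;.0835 -.0706 0 0 0 -.1538 50;.0835 -.0706 0 0 0 -.1538 50;.0835 -.0706 0 0 0 -.1538 50;.0835 -.0706 0 0 0 -.1538 50;.0835 -.0706 0 0 0 -.1538 50;.0835 -.0706 0 0 0 -.1538 50;.0835 -.0706 0 0 0 -.1538 50;.0835 -.0706 0 0 0 -.1538 50;0 0 0 0 0 0 50;0 0 0 0 0 0 50")

```text
time_s: 6.88
eef_pos: [593.0, -154.6, 242.9]
ee_rot: [-0.001, 0.65, 0.76, -0.0]
force: [-0.6, 0.8, 0.2]
grip_width: 0.499
grip_force: 0.0
```

Emit:
drive_tool(commands=".02 -.006 -.3 0 0 -.004 50;0 0 -.3 0 0 0 50;0 0 -.3 0 0 0 50;0 0 -.3 0 0 0 50;0 0 -.3 0 0 0 50;0 0 -.3 0 0 0 50;0 0 -.16 0 0 0 50;0 0 0 0 0 0 50;0 0 0 0 0 0 50;0 0 0 0 0 0 50")

```text
time_s: 7.72
eef_pos: [595.7, -155.2, 49.8]
ee_rot: [0.001, 0.651, 0.759, 0.0]
force: [-0.0, -1.7, 0.4]
grip_width: 0.502
grip_force: 0.0
```

Emit:
drive_tool(commands="-.0076 .0494 0 0 0 0 50;-.0122 .0791 0 0 0 0 50;-.0122 .0791 0 0 0 0 50;-.0122 .0791 0 0 0 0 50;-.0122 .0791 0 0 0 0 50;-.0122 .0791 0 0 0 0 50;-.0122 .0791 0 0 0 0 50;-.0122 .0791 0 0 0 0 50;-.0122 .0791 0 0 0 0 50;-.0122 .0791 0 0 0 0 50;-.0122 .0791 0 0 0 0 50;-.0122 .0791 0 0 0 0 50;-.0122 .0791 0 0 0 0 50;-.0061 .0395 0 0 0 0 50;0 0 0 0 0 0 50;0 0 0 0 0 0 50")

```text
time_s: 9.05
eef_pos: [579.0, -50.7, 48.5]
ee_rot: [-0.0, 0.652, 0.758, 0.0]
force: [-0.9, 0.3, -0.0]
grip_width: 0.501
grip_force: 0.0
```

```bash
python3 - <<'E'
from rig import *; from h import *
import pickle
s=sense();p=capture("top");pickle.dump((s,p),open("t4.pkl","wb"))
D=(557.8,92,np.radians(98.75));print(s["eef_pos"],rel(D,s["eef_pos"]),s["ee_rot"],s["force"])
cv2.imwrite("pics/t4.png",cv2.resize(p["pixels"][140:280,180:340],None,fx=4,fy=4,interpolation=cv2.INTER_CUBIC))
E
```

```text
[578.98349191 -50.7022637   48.45621293] [  -0.77140351 -144.26392941] [-2.35591856e-04  6.51756079e-01  7.58428599e-01  1.32951949e-04] [-0.93957979  0.28318905 -0.01511977]
```

View pics/t4.png

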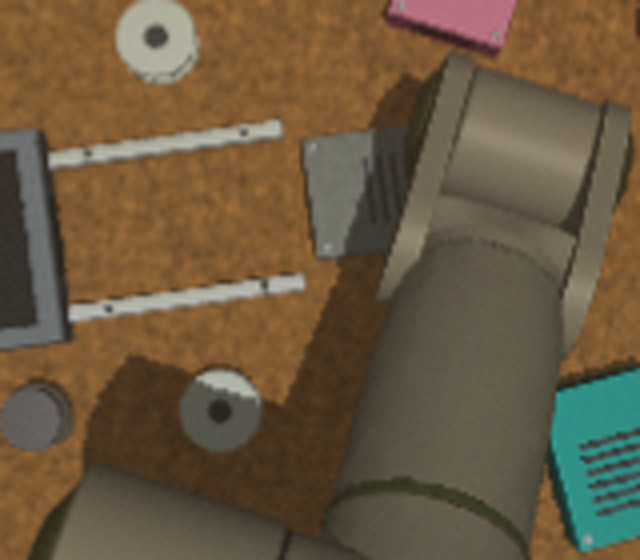

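Top crop: the module's front top corners are at (303,140) and (319,257), and the rail ends at (282,130) and (304,282). The module sits just before the mouth.

```bash
python3 - <<'E'
from h import *
import pickle
s,p=pickle.load(open("t4.pkl","rb"))
D=(557.8,92,np.radians(98.75))
c=lambda L:(np.array(L)+.5)/4-.5+[180,140]
print(rel(D,ray2plane(p,c([(303,140),(319,257),(400,127),(387,250)]),60)).round(1), rel(D,ray2plane(p,c([(282,130),(304,282),(52,159),(71,313)]),22)).round(1))
E
```

```text
[[ 45.7 -15. ]
 [-41.9 -15. ]
 [ 45.7 -87.7]
 [-43.6 -65.6]] [[ 59.1  -0.6]
 [-57.8  -1.7]
 [ 60.6 175.9]
 [-57.4 176.3]]
```

Emit:
drive_tool(commands="-.0076 .0494 0 0 0 0 50;-.0137 .089 0 0 0 0 50;-.0137 .089 0 0 0 0 50;-.0137 .089 0 0 0 0 50;-.0137 .089 0 0 0 0 50;-.0137 .089 0 0 0 0 50;-.0137 .089 0 0 0 0 50;-.0137 .089 0 0 0 0 50;-.0137 .089 0 0 0 0 50;-.0137 .089 0 0 0 0 50;-.0137 .089 0 0 0 0 50;-.0137 .089 0 0 0 0 50;-.0137 .089 0 0 0 0 50;-.0137 .089 0 0 0 0 50;-.0137 .089 0 0 0 0 50;-.0137 .089 0 0 0 0 50;-.0137 .089 0 0 0 0 50;-.0137 .089 0 0 0 0 50;-.0076 .0494 0 0 0 0 50;0 0 0 0 0 0 50")

```text
time_s: 10.77
eef_pos: [554.1, 111.2, 48.3]
ee_rot: [-0.0, 0.652, 0.759, 0.0]
force: [0.6, 0.3, 0.3]
grip_width: 0.499
grip_force: 0.0
```

```bash
python3 - <<'E'
from rig import *; from h import *
s=sense()
D=(557.8,92,np.radians(98.75));print(s["eef_pos"],rel(D,s["eef_pos"]),s["ee_rot"],s["force"],s["joints"])
E
```

```text
[554.0907883  111.1754219   48.32473373] [-0.74901197 19.5165068 ] [-2.64267628e-04  6.51598190e-01  7.58564233e-01  1.83187245e-04] [0.61193064 0.34944901 0.28158476] [-9.52483403e-03  6.29191815e-01  1.58452007e+00  7.75484465e-04
  9.28049034e-01 -1.61407154e-01]
```

Emit:
drive_tool(commands="-.0061 .0395 0 0 0 0 50;-.0061 .0395 0 0 0 0 50;-.0061 .0395 0 0 0 0 50;-.0061 .0395 0 0 0 0 50;-.0061 .0395 0 0 0 0 50;-.0046 .0297 0 0 0 0 50;-.003 .0198 0 0 0 0 50;-.003 .0198 0 0 0 0 50;-.0015 .0099 0 0 0 0 50;0 0 0 0 0 0 50")

```text
time_s: 11.6
eef_pos: [550.1, 137.7, 48.4]
ee_rot: [-0.0, 0.652, 0.758, 0.0]
force: [0.6, -2.8, 2.4]
grip_width: 0.503
grip_force: 1.2
```

Emit:
drive_tool(commands="-.0015 .0099 0 0 0 0 50;-.0015 .0099 0 0 0 0 50;0 0 0 0 0 0 50;0 0 0 0 0 0 50")

```text
time_s: 11.93
eef_pos: [549.9, 139.4, 48.4]
ee_rot: [0.0, 0.652, 0.758, 0.0]
force: [0.9, -3.8, 2.2]
grip_width: 0.498
grip_force: 2.0
```

Emit:
drive_tool(commands="-.0015 .0099 0 0 0 0 50;0 0 0 0 0 0 50;0 0 0 0 0 0 50")

```text
time_s: 12.18
eef_pos: [550.1, 139.6, 48.4]
ee_rot: [0.001, 0.652, 0.758, -0.0]
force: [2.7, -9.0, 2.1]
grip_width: 0.5
grip_force: 4.6
```

Emit:
drive_tool(commands="-.0015 .0099 0 0 0 0 50;0 0 0 0 0 0 50;0 0 0 0 0 0 50")

```text
time_s: 12.43
eef_pos: [550.3, 139.7, 48.4]
ee_rot: [0.002, 0.652, 0.758, -0.001]
force: [4.2, -14.3, 0.7]
grip_width: 0.498
grip_force: 7.3
```

Emit:
drive_tool(commands=".0061 -.0395 0 0 0 0 50;.0152 -.0988 0 0 0 0 50;.03 -.198 0 0 0 0 50;.03 -.198 0 0 0 0 50;.02 -.15 .1 0 0 0 50;0 0 .3 0 0 0 50;0 0 .3 0 0 0 50;0 0 .3 0 0 0 50;0 0 .3 0 0 0 50;0 0 .3 0 0 0 50;0 0 .3 0 0 0 50;-.1 -.35 0 0 0 0 50;-.1 -.35 0 0 0 0 50;-.1 -.35 0 0 0 0 50;-.1 -.35 0 0 0 0 50;-.1 -.35 0 0 0 0 50;-.1 -.35 0 0 0 0 50;0 0 0 0 0 0 50;0 0 0 0 0 0 50")

```text
time_s: 14.02
eef_pos: [499.0, -138.3, 238.0]
ee_rot: [-0.001, 0.653, 0.757, 0.0]
force: [0.4, -0.1, 0.1]
grip_width: 0.496
grip_force: 0.0
```

```bash
python3 - <<'E'
from rig import *; from h import *
import pickle
s=sense();p=capture("top");pickle.dump((s,p),open("t5.pkl","wb"));print(s["eef_pos"])
cv2.imwrite("pics/t5.png",cv2.resize(p["pixels"][140:260,145:275],None,fx=5,fy=5,interpolation=cv2.INTER_CUBIC))
E
```

```text
[ 499.04262028 -138.25931087  238.02689266]
```

View pics/t5.png

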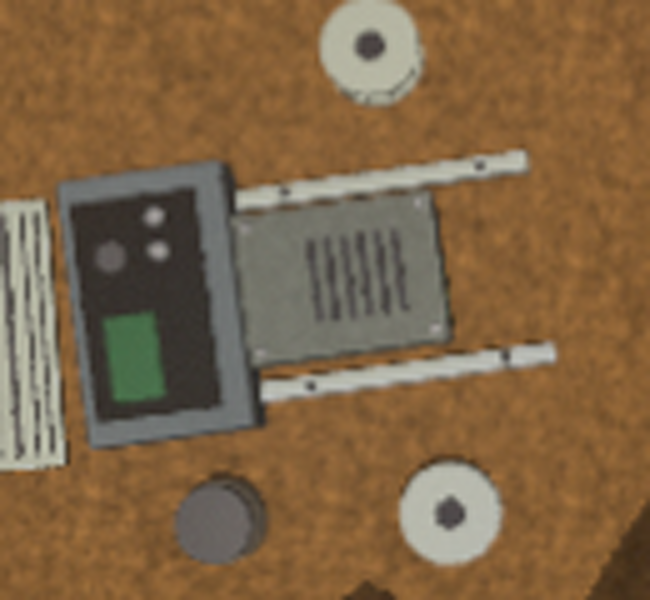

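Top crop: the module is between the rails against the head, with its rear top corners at (434,190) and (452,340). I'll check those numerically.

```bash
python3 - <<'E'
from h import *
import pickle
s,p=pickle.load(open("t5.pkl","rb"))
D=(557.8,92,np.radians(98.75))
c=lambda L:(np.array(L)+.5)/5-.5+[145,140]
print(rel(D,ray2plane(p,c([(434,190),(452,340),(238,214),(253,364)]),60)).round(1), rel(D,ray2plane(p,c([(527,161),(555,352)]),22)).round(1),"head",rel(D,ray2plane(p,c([(226,162),(258,427)]),70)).round(1))
E
```

```text
[[ 46.4  56.7]
 [-43.2  57.8]
 [ 47.9 173.9]
 [-41.5 176.3]] [[ 60.2  -0.4]
 [-57.4  -1.7]] head [[ 78.4 176. ]
 [-78.9 176.9]]
```

```bash
python3 -c "
from rig import *
print(finish_job())"
```

```text
the job is handed in; nothing more can be done
None
```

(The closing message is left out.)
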